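# Move the tray with the long bone from its pile to the stand

### The arm

A 6-joint arm with a two-finger parallel gripper is mounted at the origin on the work surface. World frame = base frame: x ahead of the robot, y to its left, z up, the work surface at z = 0. Lengths are in m, angles in rad, forces in N, time in s.
With the tool pointing down it reaches from about 0.3 to 0.875 m from the base axis. Payload 6.4 kg.
Tool frame: the origin (TCP) lies between the finger pads; the fingertips stand ctrl.tip_extent ahead of it and the grasp point (between the pads) is the TCP (ctrl.tip_extent is the distance from the TCP to the fingertips, in m); z points along the fingers, y is the line along which they close (so a half turn about z gives the same grasp; the last joint's range is limited). The gripper opens to 85 mm and grips with 20 to 120 N. Pads are 22 mm wide; open, the fingers measure 114 mm over their backs; the gripper's body (76 mm by 85 mm) begins 54 mm behind the grasp point. The pads swing forward as they close: fully open they stand 13 mm farther back than shut.
Start: joints at [-1.381, 0.181, 1.607, -0, 1.354, -0.206], TCP at [0.222, -0.531, 0.25] pointing down, gripper open.
Joint ranges: [-2.99, 2.99], [-0.89, 2.07], [0.3, 2.58], [-1.14, 4.28], [0, 2.63], [-3.12, 3.12]. Speed limits (rad/s): [2.57, 2.57, 3.01, 3.14, 3.14, 3.14].

### API

Orientations are given as a unit quaternion [w, x, y, z].
In Python, from bench import ctrl gives the robot as it stands.
- The arm moves only by the tool send_rows, never from a script. Its arguments are lists of equal length, an entry for each row: "dr": the turn, a rotation vector about the tool's x, y, z in units of 6 degrees (1.0 is 6 degrees), a list of three; "xyz": the shift along the tool's x, y, z in cm, a list of three; "jaw": the opening in per cent of the stroke, from 0 (shut) to 100 (fully open). In form: {"dr": [[wx, wy, wz], ...], "xyz": [[dx, dy, dz], ...], "jaw": [jaw, ...]}. A call has exactly 8 rows; each row is the pose to reach, as a shift and turn from the pose commanded when the call began, along the tool's axes at that moment; what a row does not reach only later rows make up. A row lasts 1/8 s, in which the tool goes at most 62.5 mm and 10.7 degrees, less where a joint would pass 70% of its speed; a pose out of reach is approached as far as the arm can. A call with a gripper value outside its range is refused whole. The fingers move at their own pace and stop on an object; the grip force is fixed at half the most. Time passes only in rows, so rows that repeat a pose let the fingers close, or fill a call up. It gives the time, the measured TCP pose, the force, the opening and the grip force at its end, in the units of the state.
- ctrl.get_obs(): the state, without advancing time (a new reading comes with each control period).
- ctrl.camera(name): name is "scene" or "top" or "wrist"; returns the picture (480x640x3 uint8, red, green, blue); there is no depth.
- ctrl.calibration(name): a dict with "camera_matrix" (3x3 intrinsics, pixels), "D" ([k1, k2, p1, p2, k3] as OpenCV has them; the pictures are not rectified), "world_from_camera" (4x4, takes a point from camera to world coordinates). Camera axes: x right, y up, looking along -z (the intrinsics and any distortion apply to the point x, -y, -z); pixel columns grow to the right and rows downward; lengths in m; the calibration is good to about 2 mm. A picture is of the moment at which its call begins: read the wrist's pose just before it. calibration takes no time and is no camera call; for the wrist camera it gives the pose at the moment of the call.
- ctrl.hand_in(): hands the job in; it is judged then, once.
The state is a dict: "time_s": time; "q": joint angles; "dq": joint speeds; "joint_efforts": joint torques, N m; "eef_pos": TCP position; "eef_rot": TCP orientation; "wrist_force": force on the tool from outside, world axes, zero at the start; "torque": the same for the moment, N m; "opening": opening from 0.0 (shut) to 1.0 (fully open); "grasp_force": force on a finger pad.
Only numpy, scipy, OpenCV 4.12 (cv2) and the standard library are available. Lean on these libraries where they do the work, as an engineer would, in place of code of your own. Each camera call takes 0.05 s, during which the arm holds its last target. There are 200 camera calls.

### The job

Two piles of nested specimen trays stand on the bench, and one of the two top trays holds the long bone. Lift that top tray straight out of its pile by its rim, carry it level with the bone in it, and set it down gently, centred on the deck of the height-adjustable stand: lower it until you feel it rest there before you let go. Do not touch the fossils, and leave the other trays, the vertebra and the brush where they are.

Things in the scene. Friction and masses are not known exactly. Their poses are not given: they have to be found in the camera images.
- tray_1: Top tray of pile 1: square white plastic tray, 48 mm high, no handles, 150 to 310 g. Origin: centre of its underside; z up, x and y square to the walls, x within 0.25 rad of ahead. Collar (25 to 48 mm up): upright wall 8 mm thick, 140 mm square outside, 124 inside. Shoulder 20 to 25 mm up: 134 mm square. Foot below: 118 mm square. Floor 5 mm thick; inner ledge 8 mm wide, 23 mm below the rim.
- tray_2: Top tray of pile 2, same make as tray_1. How both nest: the top tray's shoulder stands on the rim of the under tray, the underside of its collar 5 mm above that rim; its narrower foot reaches 20 mm down into it with 3 mm play all round, so it has to be raised straight up more than 20 mm before it is free. Held by one wall it may sag a little.
- under_1: Lower tray of pile 1, empty, standing loose on the table: same make, shape and origin as tray_1, 300 g. Its origin lies 28 mm below that of tray_1.
- under_2: Lower tray of pile 2, empty, standing loose on the table: same make, shape and origin as tray_1, 300 g. Its origin lies 28 mm below that of tray_2.
- bone: The long bone: brown limb bone, thin shaft and knobbed ends, 100 mm long, 38 mm wide, 22 mm high, 80 to 170 g, loose on the floor of one of the two top trays (which one varies), its centre within about 8 mm of the tray's. Origin: middle of its underside, y along its length, which lies within about 0.6 rad of the tray's y.
- vertebra: The short, compact vertebra: brown disc 42 mm across with stubby processes, about 66 x 52 mm over all, 22 mm high, loose in the other top tray. Origin under the centre of the disc.
- stand: Height-adjustable stand: steel foot fixed to the table and, above its sleeve, a flat level aluminium deck 120 x 120 mm, 8 mm thick. Origin: centre of the foot's underside, on the table, straight below the deck's centre. The deck's height is NOT measured: its top lies anywhere from 60 to 120 mm above the table; find it by touch or by eye. The deck holds still under pushes up to 50 N.
- brush: A brush with a white handle, 170 mm long and under 30 mm high, lying on the table roughly along x, about 105 mm to the left (+y) of the stand's centre. A bystander.
Not all that is in view belongs to the job. Leave any pink look-alike of the tray_1 alone.

How it is judged:
By the outcome, as a careful person would: the job done as asked, in the order asked, and still so for the second after the job is handed in, with the robot touching nothing.
It also fails if it takes over 58 s, if anything falls off the work surface, if the arm or the gripper's body presses on something with over 40 N, if the wrist force passes 120 N, or if a joint passes its speed limit or range.

## Working session

There is one attempt and no reset: what is moved stays moved. The work goes in short steps, Python scripts to look and compute and a tool call to move; the robot and the scene stay as the last step left them, time stands still between calls to the robot, and variables do not carry over. Pictures are saved under pics/ and viewed, at most 10 in all, crops included, and the job is handed in when it is done.

Besides the shell and the picture viewer there is one more tool, called after ">>>" as name(argument=value, ...) on one line, values as JSON. send_rows: Moves the arm, as the interface text tells. Its arguments: {"type":"object","properties":{"dr":{"type":"array","items":{"type":"array","items":{"type":"number"}}},"xyz":{"type":"array","items":{"type":"array","items":{"type":"number"}}},"jaw":{"type":"array","items":{"type":"number"}}},"required":["dr","xyz","jaw"]}

```bash
mkdir -p pics; ls; python3 - <<'E'
from bench import ctrl
import cv2,numpy as np
for n in("scene","top"):
    cv2.imwrite(f"pics/{n}0.png",ctrl.camera(n)[:,:,::-1]); c=ctrl.calibration(n); print(n,np.round(c["world_from_camera"],3).tolist(),np.round(c["camera_matrix"],1).tolist(),c["D"])
o=ctrl.get_obs();print(o,ctrl.tip_extent)
E
```

```text
pics
scene [[0.801, -0.378, 0.464, 0.87], [0.598, 0.478, -0.643, -0.522], [0.021, 0.793, 0.609, 0.615], [0.0, 0.0, 0.0, 1.0]] [[451.5, 0.0, 314.5], [0.0, 451.5, 228.4], [0.0, 0.0, 1.0]] [-0.01831878  0.          0.          0.          0.        ]
top [[0.003, 0.997, -0.083, 0.326], [-1.0, 0.002, -0.008, 0.039], [-0.008, 0.083, 0.997, 1.216], [0.0, 0.0, 0.0, 1.0]] [[522.6, 0.0, 315.5], [0.0, 522.6, 245.0], [0.0, 0.0, 1.0]] [0.04308615 0.         0.         0.         0.        ]
{'time_s': 0.1, 'q': array([-1.38130754e+00,  1.81434481e-01,  1.60788376e+00,  1.46413756e-05,
        1.35380092e+00, -2.06323560e-01]), 'dq': array([-0.00047273, -0.00227455, -0.00215113,  0.00044239, -0.00165028,
        0.00186298]), 'joint_efforts': array([-1.70006920e-04, -4.45877910e+01, -3.52238238e+01, -5.49476918e-04,
        4.04283681e-03,  2.20139810e-06]), 'eef_pos': array([ 0.22161639, -0.5300859 ,  0.24950408]), 'eef_rot': array([-7.63164356e-04,  9.80480433e-01,  1.96615201e-01,  1.35720562e-05]), 'wrist_force': array([-0.28864629, -0.36944739, -0.41918452]), 'torque': array([-0.01150551, -0.01499784, -0.0404591 ]), 'grasp_force': 0.0, 'opening': 0.9998886940153477} 0.019
```

View pics/top0.png

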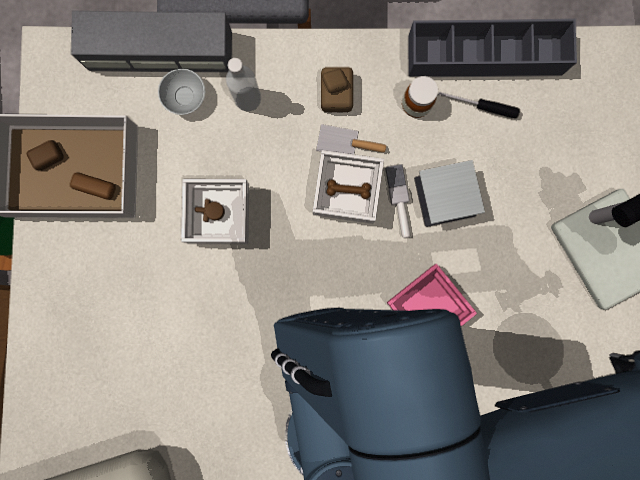

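View pics/scene0.png

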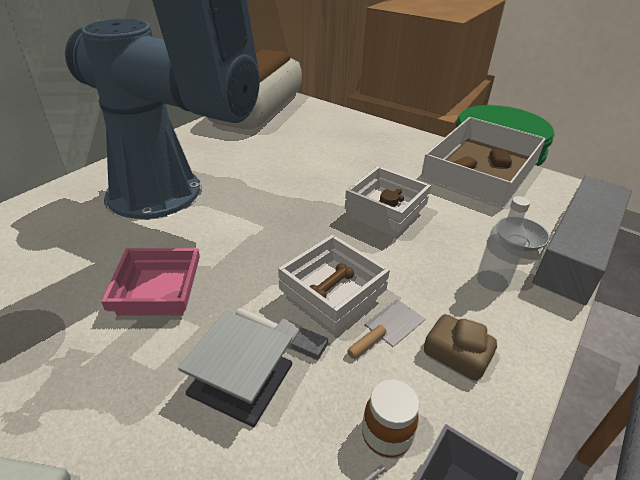

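Both views show the following. The bone tray is at top (348,187) / scene (333,280), and the vertebra tray at top (215,210). The stand deck is at top (450,193) / scene (238,355), and the brush at top (400,200). Things that could be taken for the target: the vertebra tray (215,210), the pink look-alike (433,305) and the grey box (65,165). I choose the white tray with the thin-shafted bone at (348,187). Next I enlarge crops to check that choice.

```bash
python3 - <<'E'
import cv2
a=cv2.imread("pics/top0.png")[140:250,300:500]
cv2.imwrite("pics/c1.png",cv2.resize(a,None,fx=4,fy=4,interpolation=cv2.INTER_CUBIC))
b=cv2.imread("pics/scene0.png")[225:425,170:400]
cv2.imwrite("pics/c2.png",cv2.resize(b,None,fx=3,fy=3,interpolation=cv2.INTER_CUBIC))
E
```

```text
(no output)
```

View pics/c1.png

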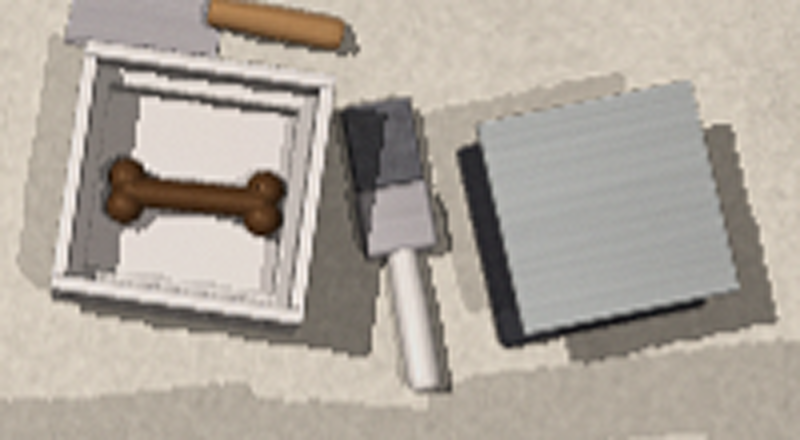

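View pics/c2.png

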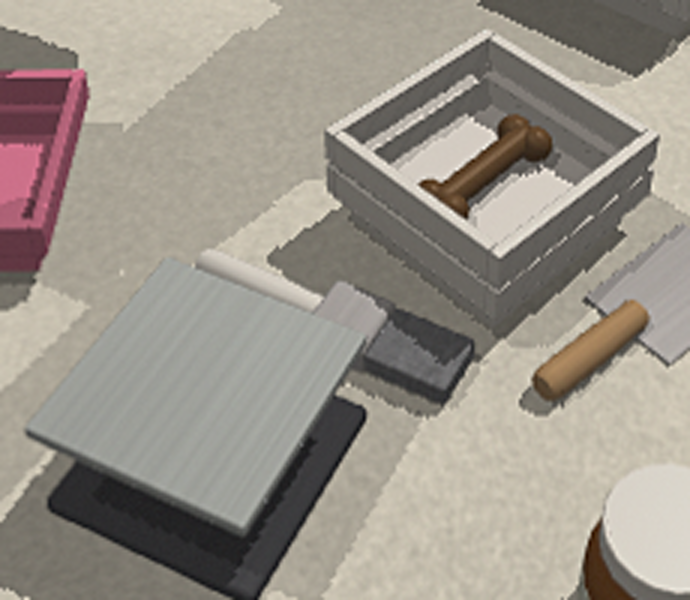

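The crops confirm the choice: a thin-shafted, knobbed bone lies in the white top tray of a nested pile, with the rim corners visible in both views. I now fit the tray pose and the deck pose and height.

```bash
cat > h.py <<'E'
from bench import ctrl
import cv2,numpy as np
from scipy.optimize import least_squares
from scipy.spatial.transform import Rotation as R
def proj(c,P):
    T=np.linalg.inv(c["world_from_camera"]); p=np.asarray(P)@T[:3,:3].T+T[:3,3]; p=p*[1,-1,-1]
    return cv2.projectPoints(p,np.zeros(3),np.zeros(3),c["camera_matrix"],np.asarray(c["D"]))[0][:,0]
def sq(x,y,z,a,s):
    k=np.array([[1,1],[1,-1],[-1,-1],[-1,1]])*s/2; r=np.array([[np.cos(a),-np.sin(a)],[np.sin(a),np.cos(a)]])
    return np.c_[k@r.T+[x,y],np.full(4,z)]
def pose():
    o=ctrl.get_obs(); q=o["eef_rot"]; return o,R.from_quat([q[1],q[2],q[3],q[0]])
E
python3 - <<'E'
from h import *
T,S=ctrl.calibration("top"),ctrl.calibration("scene")
t=lambda p:(np.array(p)+.5)/4-.5+[300,140]; s=lambda p:(np.array(p)+.5)/3-.5+[170,225]
def fit(pt,ps,size,z=None):
    # corner sets as 4 points; match each predicted to nearest observed
    def res(v):
        q=sq(v[0],v[1],z if z else v[3],v[2],size); out=[]
        for c,o in((T,pt),(S,ps)):
            p=proj(c,q); out.append((p-o[np.argmin(((p[:,None]-o[None])**2).sum(2),1)]).ravel())
        return np.concatenate(out)
    x0=[.42,-.03,0,.08] if size>.13 else [.42,-.22,.15,.09]
    r=least_squares(res,x0[:3] if z else x0); print(np.round(r.x,4),np.round(r.fun,1))
tt=t([(88,42),(334,75),(300,323),(53,293)]);ts=s([(490,33),(658,133),(497,257),(327,135)])
fit(tt,ts,.14,.076);fit(tt,ts,.14)
dt=t([(478,122),(692,82),(738,288),(524,333)]);ds=s([(165,260),(367,335),(243,528),(27,433)])
fit(dt,ds,.12)
# bone centre on tray floor + about mid height
c=ctrl.calibration("top")
for px in((125,190),(262,202)):
    u=t([px]); r=least_squares(lambda v:(proj(c,[[v[0],v[1],.045]])-u).ravel(),[.4,0]); print("bone end",r.x)
E
```

```text
[ 0.5546 -0.0239 -0.1384] [-0.2 -0.7  1.  -0.4  1.1 -0.2 -0.3 -1.5  0.7 -0.1  0.8  0.2 -1.3 -2.1
 -1.3 -2.2]
[ 0.554  -0.0226 -0.1384  0.0721] [-0.8  0.   0.2  0.3  0.4  0.3 -0.9 -0.9  0.5  1.   0.9  1.3 -1.  -1.
 -1.3 -1.1]
[ 0.5413 -0.252   0.2114  0.0676] [-0.2  0.6 -0.7 -0.7  0.4  0.3  0.4  0.4  0.2  0.3  0.5  1.1 -0.9 -0.7
  0.6 -0.6]
bone end [0.55508023 0.0141632 ]
bone end [ 0.54825043 -0.06334182]
```

```bash
cat >> h.py <<'E'
def plan(p,yaw):
    "shift cm and turn (6 deg units) in tool axes to tool-down pose with tool-y along yaw-pi/2"
    o,Rc=pose(); c,s=np.cos(yaw),np.sin(yaw); Rt=R.from_matrix(np.array([[c,s,0],[s,-c,0],[0,0,-1]]))
    d=Rc.inv().apply(np.array(p)-o["eef_pos"])*100; w=(Rc.inv()*Rt).as_rotvec()/np.radians(6)
    print("t",round(o["time_s"],2),"pos",o["eef_pos"].round(4),"xyz",d.round(2),"dr",w.round(2)); return d,w
def grip(x,y,a,z): return [x-.066*np.cos(a),y-.066*np.sin(a),z]
E
python3 -c "
from h import *
plan(grip(.5546,-.0235,-.1384,.17),-.1384+np.pi/2)"
```

```text
t 0.1 pos [ 0.2216 -0.5301  0.2495] xyz [ 44.57 -37.25   8.02] dr [-0.01 -0.01 -9.9 ]
```

>>> send_rows(dr=[[0, 0, -0.6], [0, 0, -1.2], [0, 0, -1.8], [0, 0, -2.5], [0, 0, -3.1], [0, 0, -3.7], [0, 0, -4.3], [0, 0, -5]], xyz=[[2.7, -2.3, 0], [5.5, -4.6, 0], [8.3, -6.9, 0], [11.1, -9.2, 0.5], [13.9, -11.6, 1], [16.7, -13.9, 1.5], [19.5, -16.2, 2], [22.3, -18.6, 2]], jaw=[40, 40, 40, 40, 40, 40, 40, 40])

```text
time_s: 1.1
eef_pos: [0.3558, -0.2715, 0.2295]
eef_rot: [-0.001, 0.896, 0.445, -0.0]
wrist_force: [-0.0, -0.1, 0.8]
opening: 0.403
grasp_force: 0.0
```

```bash
python3 -c "
from h import *
plan(grip(.5546,-.0235,-.1384,.17),-.1384+np.pi/2)"
```

```text
t 1.1 pos [ 0.3558 -0.2715  0.2295] xyz [28.54 -4.91  5.97] dr [-0.01 -0.01 -4.88]
```

>>> send_rows(dr=[[0, 0, -0.6], [0, 0, -1.2], [0, 0, -1.8], [0, 0, -2.4], [0, 0, -3.1], [0, 0, -3.7], [0, 0, -4.3], [0, 0, -4.9]], xyz=[[3.8, -0.7, 0.7], [7.6, -1.3, 1.5], [11.4, -2, 2.2], [15.2, -2.6, 3], [19, -3.3, 3.7], [22.6, -3.9, 4.5], [26, -4.5, 5.2], [28.5, -4.9, 6]], jaw=[40, 40, 40, 40, 40, 40, 40, 40])

```text
time_s: 2.1
eef_pos: [0.4898, -0.0152, 0.1698]
eef_rot: [-0.0, 0.753, 0.658, -0.0]
wrist_force: [-0.1, -0.6, 0.2]
opening: 0.403
grasp_force: 0.0
```

```bash
python3 - <<'E'
from h import *
c=ctrl.calibration("wrist"); im=ctrl.camera("wrist")[:,:,::-1].copy(); cv2.imwrite("pics/w1raw.png",im)
print(pose()[0]["eef_pos"],proj(c,sq(.5546,-.0235,.076,-.1384,.14)).round(1).tolist(),proj(c,sq(.5546,-.0235,.076,-.1384,.124)).round(1).tolist())
np.set_printoptions(suppress=True); print(np.round(c["world_from_camera"],3).tolist(), c["camera_matrix"][0,0])
E
```

```text
[ 0.48998873 -0.01324165  0.16878746] [[577.6, 133.2], [535.7, 359.2], [317.3, 360.1], [316.8, 130.3]] [[560.8, 148.1], [525.6, 348.5], [330.1, 349.2], [331.9, 145.8]]
[[0.991, 0.129, 0.041, 0.499], [-0.135, 0.945, 0.298, 0.061], [-0.001, -0.301, 0.954, 0.294], [0.0, 0.0, 0.0, 1.0]] 399.1781926304475
```

View pics/w1raw.png

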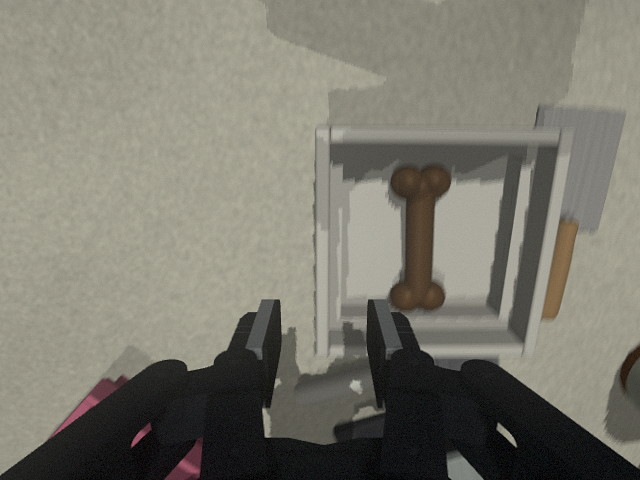

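Wrist view: the rim's outer corners are at (316,128), (573,129), (531,357) and (315,355), within a few pixels of the prediction. The near wall (columns 316–329) is centred between the pads (about column 323), and the bone at (420,240) is well clear. I go down now.

```bash
python3 -c "
from h import *
plan(grip(.5546,-.0235,-.1384,.0765),-.1384+np.pi/2)"
```

```text
t 2.15 pos [ 0.49   -0.0132  0.1688] xyz [-0.14 -0.05  9.23] dr [-0.01 -0.02  0.06]
```

>>> send_rows(dr=[[0, 0, 0], [0, 0, 0], [0, 0, 0], [0, 0, 0], [0, 0, 0], [0, 0, 0], [0, 0, 0], [0, 0, 0]], xyz=[[-0.1, 0, 1.5], [-0.1, 0, 3], [-0.1, 0, 4.5], [-0.1, 0, 6], [-0.1, 0, 7], [-0.1, 0, 8], [-0.1, 0, 8.8], [-0.1, 0, 9.2]], jaw=[40, 40, 40, 40, 40, 40, 40, 40])

```text
time_s: 3.15
eef_pos: [0.4894, -0.0175, 0.0778]
eef_rot: [-0.0, 0.754, 0.657, -0.0]
wrist_force: [0.7, -0.5, -0.6]
opening: 0.393
grasp_force: 0.0
```

```bash
python3 -c "
from h import *
plan(grip(.5546,-.0235,-.1384,.0765),-.1384+np.pi/2); print(pose()[0]['wrist_force'])"
```

```text
t 3.15 pos [ 0.4894 -0.0175  0.0778] xyz [ 0.31 -0.06  0.13] dr [-0. -0.  0.]
[ 0.69207722 -0.45336748 -0.55328153]
```

>>> send_rows(dr=[[0, 0, 0], [0, 0, 0], [0, 0, 0], [0, 0, 0], [0, 0, 0], [0, 0, 0], [0, 0, 0], [0, 0, 0]], xyz=[[0, 0, 0.1], [0, 0, 0.1], [0, 0, 0.1], [0, 0, 0.1], [0, 0, 0.1], [0, 0, 0.1], [0, 0, 0.1], [0, 0, 0.1]], jaw=[34, 29, 25, 22, 19, 17, 15, 13])

```text
time_s: 4.15
eef_pos: [0.4894, -0.0176, 0.0773]
eef_rot: [-0.0, 0.754, 0.657, -0.0]
wrist_force: [0.3, -0.4, -0.1]
opening: 0.131
grasp_force: 0.0
```

```bash
python3 -c "
from h import *
plan(grip(.5546,-.0235,-.1384,.0765),-.1384+np.pi/2); print(pose()[0]['wrist_force'])"
```

```text
t 4.15 pos [ 0.4894 -0.0176  0.0773] xyz [ 0.31 -0.07  0.08] dr [-0. -0.  0.]
[ 0.27422452 -0.37513123 -0.11758235]
```

>>> send_rows(dr=[[0, 0, 0], [0, 0, 0], [0, 0, 0], [0, 0, 0], [0, 0, 0], [0, 0, 0], [0, 0, 0], [0, 0, 0]], xyz=[[0, 0, 0], [0, 0, 0], [0, 0, 0], [0, 0, 0], [0, 0, 0], [0, 0, 0], [0, 0, 0], [0, 0, 0]], jaw=[11, 10, 9, 7, 5, 2, 0, 0])

```text
time_s: 5.15
eef_pos: [0.4893, -0.0176, 0.0773]
eef_rot: [-0.0, 0.754, 0.657, -0.0]
wrist_force: [-5.1, -0.2, 4.7]
opening: 0.079
grasp_force: 59.3
```

>>> send_rows(dr=[[0, 0, 0], [0, 0, 0], [0, 0, 0], [0, 0, 0], [0, 0, 0], [0, 0, 0], [0, 0, 0], [0, 0, 0]], xyz=[[0, 0, -0.1], [0, 0, -0.3], [0, 0, -0.5], [0, 0, -0.7], [0, 0, -0.9], [0, 0, -1.1], [0, 0, -1.3], [0, 0, -1.5]], jaw=[0, 0, 0, 0, 0, 0, 0, 0])

```text
time_s: 6.15
eef_pos: [0.4894, -0.0176, 0.0924]
eef_rot: [0.0, 0.754, 0.657, 0.0]
wrist_force: [-0.1, 0.6, -2.4]
opening: 0.074
grasp_force: 58.5
```

```bash
python3 - <<'E'
from h import *
o=pose()[0]; print({k:np.round(o[k],3) for k in("eef_pos","wrist_force","torque","opening","grasp_force")})
im=ctrl.camera("scene")[225:425,170:400,::-1]
cv2.imwrite("pics/s2.png",cv2.resize(im,None,fx=3,fy=3,interpolation=cv2.INTER_CUBIC))
E
```

```text
{'eef_pos': array([ 0.489, -0.018,  0.092]), 'wrist_force': array([-0.148,  0.569, -2.401]), 'torque': array([ 0.039,  0.157, -0.034]), 'opening': np.float64(0.074), 'grasp_force': np.float64(58.521)}
```

View pics/s2.png

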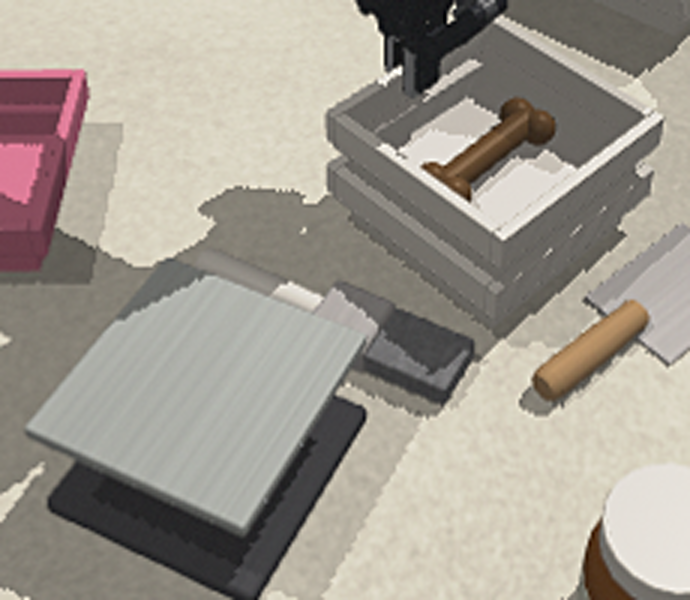

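The tray is lifting with the bone in it. The under tray stays put, and there is a slight sag at the far side (far corner at (664,115), near-left corner at (328,108)). Wrist load is 2.4 N with no sideways force, so I continue straight up.

>>> send_rows(dr=[[0, 0, 0], [0, 0, 0], [0, 0, 0], [0, 0, 0], [0, 0, 0], [0, 0, 0], [0, 0, 0], [0, 0, 0]], xyz=[[0, 0, -0.3], [0, 0, -0.8], [0, 0, -1.4], [0, 0, -2], [0, 0, -2.6], [0, 0, -3.2], [0, 0, -3.7], [0, 0, -4]], jaw=[0, 0, 0, 0, 0, 0, 0, 0])

```text
time_s: 7.2
eef_pos: [0.4895, -0.0176, 0.1327]
eef_rot: [0.0, 0.754, 0.657, 0.0]
wrist_force: [-0.2, -0.3, -3.2]
opening: 0.077
grasp_force: 58.5
```

```bash
python3 - <<'E'
from h import *
o=pose()[0]; print({k:np.round(o[k],3) for k in("eef_pos","wrist_force","torque","opening","grasp_force")})
c=ctrl.calibration("wrist"); cv2.imwrite("pics/w3.png",ctrl.camera("wrist")[:,:,::-1])
print(proj(c,sq(.5546,-.0235,.131,-.1384,.14)).round(1).tolist(),"rigid, level")
E
```

```text
{'eef_pos': array([ 0.49 , -0.018,  0.133]), 'wrist_force': array([-0.237, -0.307, -3.223]), 'torque': array([0.065, 0.117, 0.029]), 'opening': np.float64(0.077), 'grasp_force': np.float64(58.524)}
[[745.5, 137.6], [640.7, 474.7], [314.3, 482.6], [310.8, 131.3]] rigid, level
```

View pics/w3.png

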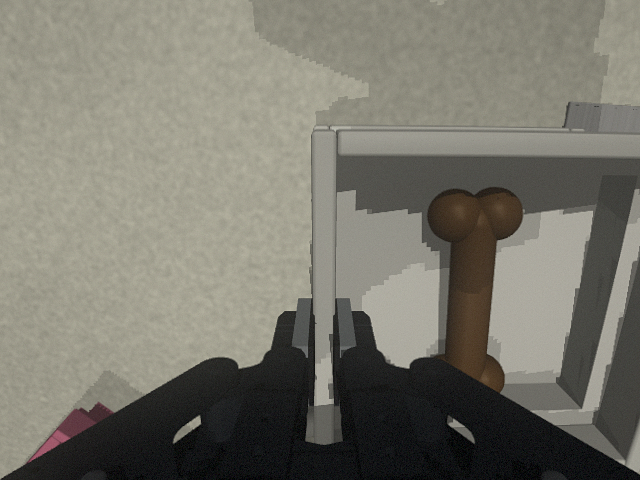

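Wrist view: the tray is free, the wall (column 323) is held between the pads, and the bone is undisturbed. I estimate the sag from the scene-corner shifts I read between c2 and s2.

```bash
python3 - <<'E'
from h import *
S=ctrl.calibration("scene"); a=-.1384
obs={ }
A=sq(.5546,-.0235,.076,a,.14)  # order ++,+-,--,-+ in tray axes
p0=proj(S,A)*3-np.array([170,225])*3; print(p0.round())
g=np.array(grip(.5546,-.0235,a,.066)); ax=np.array([-np.sin(a),np.cos(a),0])
def mv(v): return R.from_rotvec(ax*v[0]).apply(A-g)+g+[v[2],v[3],v[1]]
idx=[2,1,0]; d=np.array([[1,-27],[3,-22],[6,-18]])/3. # left, front, right
f=lambda v:np.r_[((proj(S,mv(v))-proj(S,A))[idx]-d).ravel(),(v[1]-.0151)*500,np.array(v[2:])*300]
r=least_squares(f,[0,.015,0,0]); print(np.degrees(r.x[0]),r.x,r.fun.round(2))
a2=.2114
plan(grip(.5413,-.252,a2,.165),a2+np.pi/2)
E
```

```text
[[660. 131.]
 [499. 256.]
 [323. 127.]
 [485.  25.]]
1.5286480459075358 [ 0.02667994  0.01655643 -0.00089275  0.00303203] [ 0.24  0.84  0.15  0.41 -0.59 -0.52  0.73 -0.27  0.91]
t 7.25 pos [ 0.4897 -0.0177  0.133 ] xyz [-24.76   2.14  -3.2 ] dr [ 0.01  0.   -3.34]
```

```bash
cat >> h.py <<'E'
def dest(z,cx=.5413,cy=-.252,a=.2114,ox=.066,oy=.004):
    return [cx-ox*np.cos(a)+oy*np.sin(a), cy-ox*np.sin(a)-oy*np.cos(a), z]
E
python3 -c "
from h import *
plan(dest(.165),.2114+np.pi/2)"
```

```text
t 7.25 pos [ 0.4897 -0.0177  0.133 ] xyz [-25.14   2.27  -3.2 ] dr [ 0.01  0.   -3.34]
```

>>> send_rows(dr=[[-0.05, 0, 0], [-0.1, 0, -0.15], [-0.15, 0, -0.3], [-0.2, 0, -0.5], [-0.25, 0, -0.75], [-0.25, 0, -1.05], [-0.25, 0, -1.35], [-0.25, 0, -1.65]], xyz=[[-0.3, 0, -0.4], [-1.1, 0.1, -0.9], [-2.3, 0.2, -1.4], [-3.9, 0.35, -1.9], [-5.8, 0.5, -2.4], [-7.9, 0.7, -2.8], [-10.2, 0.9, -3.1], [-12.5, 1.1, -3.2]], jaw=[0, 0, 0, 0, 0, 0, 0, 0])

```text
time_s: 8.25
eef_pos: [0.483, -0.1443, 0.1648]
eef_rot: [0.01, 0.694, 0.72, 0.009]
wrist_force: [-0.5, 0.8, -1.6]
opening: 0.076
grasp_force: 58.6
```

```bash
python3 -c "
from h import *
plan(dest(.165),.2114+np.pi/2)"
```

```text
t 8.25 pos [ 0.483  -0.1443  0.1648] xyz [-1.252e+01 -9.900e-01 -1.000e-02] dr [ 0.25  0.05 -1.68]
```

>>> send_rows(dr=[[0, 0, -0.3], [0, 0, -0.6], [0, 0, -0.9], [0, 0, -1.2], [0, 0, -1.4], [0, 0, -1.55], [0, 0, -1.65], [0, 0, -1.7]], xyz=[[-2.3, -0.2, 0], [-4.6, -0.35, 0], [-6.7, -0.5, 0], [-8.6, -0.7, 0], [-10.2, -0.8, 0], [-11.4, -0.9, 0], [-12.2, -1, 0], [-12.5, -1, 0]], jaw=[0, 0, 0, 0, 0, 0, 0, 0])

```text
time_s: 9.25
eef_pos: [0.4773, -0.2685, 0.1643]
eef_rot: [0.011, 0.628, 0.778, 0.008]
wrist_force: [0.1, -0.8, -3.1]
opening: 0.075
grasp_force: 58.6
```

```bash
python3 - <<'E'
from h import *
plan(dest(.165),.2114+np.pi/2); print(pose()[0]["wrist_force"])
a=ctrl.camera("top")[120:260,370:520,::-1];b=ctrl.camera("scene")[180:400,160:360,::-1]
r=lambda i:cv2.resize(i,(400,int(400*i.shape[0]/i.shape[1])),interpolation=cv2.INTER_CUBIC)
a,b=r(a),r(b); o=np.zeros((max(len(a),len(b)),800,3),np.uint8); o[:len(a),:400]=a;o[:len(b),400:]=b; cv2.imwrite("pics/tb.png",o); print(a.shape,b.shape)
E
```

```text
t 9.25 pos [ 0.4773 -0.2685  0.1643] xyz [-0.13  0.01 -0.07] dr [0.24 0.06 0.01]
[ 0.05790384 -0.78006517 -3.1380245 ]
(373, 400, 3) (440, 400, 3)
```

View pics/tb.png

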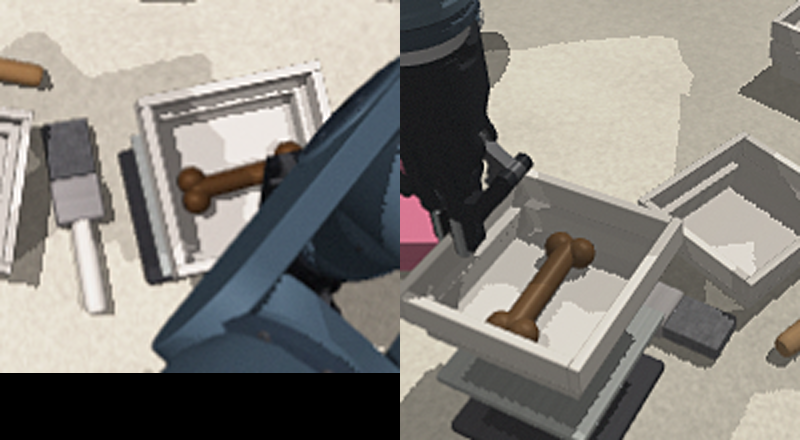

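Top and scene views: the tray hangs level over the deck, squared to it, with the bone at top panel (240,180). Visible rim corners in the top panel are about (137,101) and (321,63). I check the centring numerically.

```bash
python3 - <<'E'
from h import *
T,S=ctrl.calibration("top"),ctrl.calibration("scene")
t=(np.array([[137,101],[321,63]])+.5)/2.667-.5+[370,120]
s=(np.array([[680,226],[578,390],[400,304],[522,170]])-[400,0]+.5)/2-.5+[160,180]
o=pose()[0]["eef_pos"]; print(o)
q=lambda v:sq(v[0],v[1],v[3],v[2],.14)
x0=[.5413,-.252,.2114,o[2]-.001]
print((proj(T,q(x0))).round(1).tolist(),t.round(1).tolist()); print(proj(S,q(x0)).round(1).tolist(),s.round(1).tolist())
f=lambda v:np.r_[(proj(T,q(v))[[3,0]]-t[[0,1]]).ravel(),(proj(S,q(v))[[0,1]]-s[[0,1]]).ravel()]
r=least_squares(f,x0);print(r.x.round(4),r.fun.round(1))
E
```

```text
[ 0.47740327 -0.26820445  0.16428509]
[[421.9, 156.5], [489.4, 142.1], [505.6, 208.8], [437.4, 223.2]] [[421.1, 157.6], [490.0, 143.3]]
[[301.1, 289.7], [248.8, 366.7], [153.9, 326.2], [216.9, 260.4]] [[299.8, 292.8], [248.8, 374.8], [159.8, 331.8], [220.8, 264.8]]
[ 0.5837 -0.2778 -0.0946  0.2254] [ 24.9  29.1 -38.2 -28.2  21.    5.8 -21.3  -1.4]
```

```bash
python3 - <<'E'
from h import *
T,S=ctrl.calibration("top"),ctrl.calibration("scene")
t=(np.array([[137,101],[321,63]])+.5)/2.667-.5+[370,120]
s=(np.array([[680,226],[578,390],[400,304],[522,170]])-[400,0]+.5)/2-.5+[160,180]
q=lambda v:sq(v[0],v[1],v[3],v[2],.14)
x0=[.5413,-.252,.2114,.163]
for w in(1,0.2):
    f=lambda v:np.r_[(proj(T,q(v))[[0,1]]-t).ravel(),w*(proj(S,q(v))-s).ravel()]
    r=least_squares(f,x0);print(r.x.round(4),r.fun.round(1))
x1=x0[:3]; r=least_squares(lambda v:(proj(T,sq(v[0],v[1],.163,v[2],.14))[:2]-t).ravel(),x1); print(r.x.round(4),r.fun.round(1))
E
```

```text
[ 0.5426 -0.2514  0.1989  0.1529] [-0.1 -0.9 -2.  -0.1  2.6  3.   0.7 -2.2 -3.3 -0.8 -1.4  0.8]
[ 0.5416 -0.253   0.2011  0.1544] [ 0.8 -0.5 -1.1  0.1  0.3  0.5 -0.1 -0.5 -1.  -0.2 -0.6  0.1]
[ 0.539  -0.2513  0.2039] [ 0.7 -0.2 -0.7  0.2]
```

```bash
python3 -c "
from h import *
o,Rc=pose(); print(Rc.as_matrix().round(3), Rc.inv().apply([0,0,-1]).round(4), o['q'].round(2))"
```

```text
[[-0.211  0.977  0.026]
 [ 0.977  0.211 -0.001]
 [-0.007  0.025 -1.   ]] [ 0.0067 -0.0252  0.9997] [-0.74  0.2   1.77  0.02  1.15 -0.96]
```

>>> send_rows(dr=[[0, 0, 0], [0, 0, 0], [0, 0, 0], [0, 0, 0], [0, 0, 0], [0, 0, 0], [0, 0, 0], [0, 0, 0]], xyz=[[0, 0, 0.3], [0, -0.02, 0.8], [0, -0.03, 1.3], [0, -0.05, 1.8], [0, -0.06, 2.3], [0, -0.07, 2.7], [0, -0.08, 2.9], [0, -0.08, 3]], jaw=[0, 0, 0, 0, 0, 0, 0, 0])

```text
time_s: 10.35
eef_pos: [0.4774, -0.2684, 0.1342]
eef_rot: [0.011, 0.628, 0.778, 0.008]
wrist_force: [0.9, 1.1, -2.9]
opening: 0.077
grasp_force: 58.6
```

>>> send_rows(dr=[[0, 0, 0], [0, 0, 0], [0, 0, 0], [0, 0, 0], [0, 0, 0], [0, 0, 0], [0, 0, 0], [0, 0, 0]], xyz=[[0, 0, 0], [0, 0, 0.05], [0, 0, 0.1], [0, 0, 0.15], [0, 0, 0.2], [0, 0, 0.25], [0, 0, 0.3], [0, 0, 0.3]], jaw=[0, 0, 0, 0, 0, 0, 0, 0])

```text
time_s: 11.35
eef_pos: [0.4775, -0.2684, 0.1312]
eef_rot: [0.011, 0.628, 0.778, 0.008]
wrist_force: [0.5, -0.5, -3.0]
opening: 0.081
grasp_force: 58.6
```

```bash
python3 -c "
from h import *
o=pose()[0]; print(o['eef_pos'],o['wrist_force'],o['torque'])"
```

```text
[ 0.47749273 -0.26835998  0.13124141] [ 0.52250531 -0.48885995 -3.01403084] [ 0.01007599  0.20713342 -0.02818996]
```

>>> send_rows(dr=[[0, 0, 0], [0, 0, 0], [0, 0, 0], [0, 0, 0], [0, 0, 0], [0, 0, 0], [0, 0, 0], [0, 0, 0]], xyz=[[0, 0, 0.05], [0, 0, 0.1], [0, 0, 0.15], [0, 0, 0.2], [0, 0, 0.25], [0, -0.01, 0.3], [0, -0.01, 0.35], [0, -0.01, 0.4]], jaw=[0, 0, 0, 0, 0, 0, 0, 0])

```text
time_s: 12.35
eef_pos: [0.4775, -0.2684, 0.1273]
eef_rot: [0.011, 0.628, 0.778, 0.008]
wrist_force: [0.4, -0.2, -2.7]
opening: 0.072
grasp_force: 58.6
```

>>> send_rows(dr=[[0, 0, 0], [0, 0, 0], [0, 0, 0], [0, 0, 0], [0, 0, 0], [0, 0, 0], [0, 0, 0], [0, 0, 0]], xyz=[[0, 0, 0.04], [0, 0, 0.08], [0, 0, 0.12], [0, 0, 0.16], [0, 0, 0.2], [0, 0, 0.2], [0, 0, 0.2], [0, 0, 0.2]], jaw=[0, 0, 0, 0, 0, 0, 0, 0])

```text
time_s: 13.35
eef_pos: [0.4776, -0.2684, 0.1253]
eef_rot: [0.011, 0.628, 0.778, 0.008]
wrist_force: [0.3, 0.1, -2.7]
opening: 0.079
grasp_force: 58.6
```

>>> send_rows(dr=[[0, 0, 0], [0, 0, 0], [0, 0, 0], [0, 0, 0], [0, 0, 0], [0, 0, 0], [0, 0, 0], [0, 0, 0]], xyz=[[0, 0, 0.04], [0, 0, 0.08], [0, 0, 0.12], [0, 0, 0.16], [0, 0, 0.2], [0, 0, 0.2], [0, 0, 0.2], [0, 0, 0.2]], jaw=[0, 0, 0, 0, 0, 0, 0, 0])

```text
time_s: 14.35
eef_pos: [0.4776, -0.2684, 0.1233]
eef_rot: [0.011, 0.628, 0.778, 0.008]
wrist_force: [0.2, 0.1, -1.7]
opening: 0.074
grasp_force: 58.6
```

>>> send_rows(dr=[[0, 0, 0], [0, 0, 0], [0, 0, 0], [0, 0, 0], [0, 0, 0], [0, 0, 0], [0, 0, 0], [0, 0, 0]], xyz=[[0, 0, 0.04], [0, 0, 0.08], [0, 0, 0.12], [0, 0, 0.16], [0, 0, 0.2], [0, 0, 0.2], [0, 0, 0.2], [0, 0, 0.2]], jaw=[0, 0, 0, 0, 0, 0, 0, 0])

```text
time_s: 15.35
eef_pos: [0.4777, -0.2685, 0.1213]
eef_rot: [0.011, 0.628, 0.778, 0.008]
wrist_force: [0.4, 0.2, -3.2]
opening: 0.079
grasp_force: 58.6
```

>>> send_rows(dr=[[0, 0, 0], [0, 0, 0], [0, 0, 0], [0, 0, 0], [0, 0, 0], [0, 0, 0], [0, 0, 0], [0, 0, 0]], xyz=[[0, 0, 0.04], [0, 0, 0.08], [0, 0, 0.12], [0, 0, 0.16], [0, 0, 0.2], [0, 0, 0.2], [0, 0, 0.2], [0, 0, 0.2]], jaw=[0, 0, 0, 0, 0, 0, 0, 0])

```text
time_s: 16.35
eef_pos: [0.4778, -0.2687, 0.12]
eef_rot: [0.011, 0.628, 0.778, 0.008]
wrist_force: [-3.0, 0.9, 5.0]
opening: 0.074
grasp_force: 59.7
```

```bash
python3 -c "
from h import *
o=pose()[0]; print(o['eef_pos'],o['wrist_force'],o['torque'])"
```

```text
[ 0.47783616 -0.26869562  0.12001345] [-3.03859929  0.93715586  5.02308278] [0.31396948 0.73446341 0.04367314]
```

Contact is felt at TCP z ≈ 0.120, so the deck is at about 0.071, with the near edge bearing first. I ease off slightly and take out the tool tilt so that the far edge comes down gently too.

>>> send_rows(dr=[[0, 0, 0], [0.03, 0, 0], [0.07, 0, 0], [0.11, 0, 0], [0.15, 0, 0], [0.18, 0, 0], [0.2, 0, 0], [0.2, 0, 0]], xyz=[[0, 0, -0.05], [0, 0.01, -0.06], [0, 0.03, -0.06], [0, 0.05, -0.06], [0, 0.07, -0.06], [0, 0.09, -0.06], [0, 0.1, -0.06], [0, 0.1, -0.06]], jaw=[0, 0, 0, 0, 0, 0, 0, 0])

```text
time_s: 17.35
eef_pos: [0.4788, -0.2685, 0.1202]
eef_rot: [0.004, 0.628, 0.778, -0.001]
wrist_force: [-2.1, -0.6, 4.3]
opening: 0.078
grasp_force: 59.7
```

```bash
python3 - <<'E'
from h import *
o=pose()[0]; print(o['eef_pos'],o['wrist_force'],o['torque'])
a=ctrl.camera("scene")[210:410,160:360,::-1]
cv2.imwrite("pics/s4.png",cv2.resize(a,None,fx=3,fy=3,interpolation=cv2.INTER_CUBIC))
E
```

```text
[ 0.47876423 -0.26846015  0.12017556] [-2.06767109 -0.62278045  4.29503793] [-0.02499238  0.55008152  0.01136735]
```

View pics/s4.png

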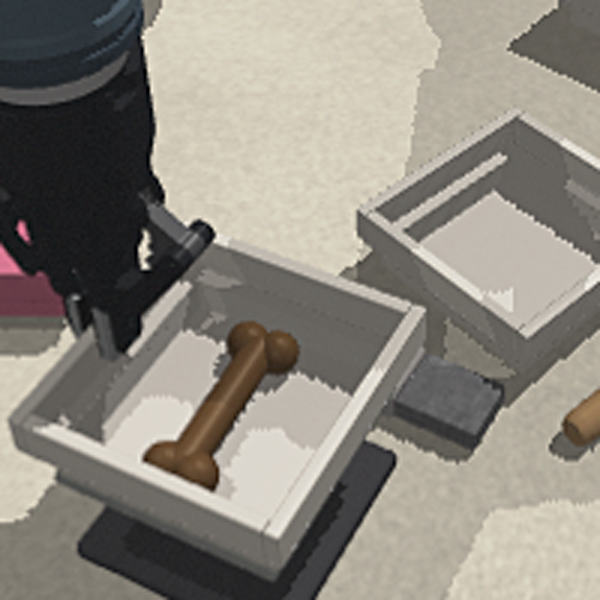

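Scene view: the tray sits over the deck and hides it, with the bone lying in it at (225,405). I tip it slightly further to feel whether the far edge is already resting.

>>> send_rows(dr=[[0.02, 0, 0], [0.04, 0, 0], [0.06, 0, 0], [0.08, 0, 0], [0.1, 0, 0], [0.1, 0, 0], [0.1, 0, 0], [0.1, 0, 0]], xyz=[[0, 0.01, 0], [0, 0.02, 0], [0, 0.03, 0], [0, 0.04, 0], [0, 0.05, 0], [0, 0.05, 0], [0, 0.05, 0], [0, 0.05, 0]], jaw=[0, 0, 0, 0, 0, 0, 0, 0])

```text
time_s: 18.4
eef_pos: [0.4789, -0.2684, 0.1202]
eef_rot: [0.001, 0.628, 0.778, -0.005]
wrist_force: [-3.4, -1.2, 6.2]
opening: 0.077
grasp_force: 59.8
```

```bash
python3 - <<'E'
from h import *
o,Rc=pose(); print(o['eef_pos'],o['wrist_force'],o['torque'],Rc.inv().apply([0,0,-1]).round(4))
E
```

```text
[ 0.47889676 -0.26842833  0.12017782] [-3.40794887 -1.21950024  6.15892917] [ 0.03178798  0.57423907 -0.01431034] [0.0071 0.0068 1.    ]
```

The extra force acts at the far edge (lever about 0.115 m), so both edges rest on the deck. I release gently.

>>> send_rows(dr=[[0, 0, 0], [0, 0, 0], [0, 0, 0], [0, 0, 0], [0, 0, 0], [0, 0, 0], [0, 0, 0], [0, 0, 0]], xyz=[[0, 0, -0.02], [0, 0, -0.03], [0, 0, -0.03], [0, 0, -0.03], [0, 0, -0.03], [0, 0, -0.03], [0, 0, -0.03], [0, 0, -0.03]], jaw=[0, 0, 5, 9, 12, 16, 21, 27])

```text
time_s: 19.4
eef_pos: [0.4792, -0.268, 0.1201]
eef_rot: [0.001, 0.628, 0.778, -0.004]
wrist_force: [-1.0, -0.0, -0.1]
opening: 0.27
grasp_force: 0.0
```

>>> send_rows(dr=[[0, 0, 0], [0, 0, 0], [0, 0, 0], [0, 0, 0], [0, 0, 0], [0, 0, 0], [0, 0, 0], [0, 0, 0]], xyz=[[0, 0, 0], [0, 0, -0.5], [0, 0, -1.3], [0, 0, -2.5], [0, 0, -4], [0, 0, -5.5], [0, 0, -7], [0, 0, -8]], jaw=[30, 30, 30, 30, 30, 30, 30, 30])

```text
time_s: 20.4
eef_pos: [0.4799, -0.2677, 0.2017]
eef_rot: [0.001, 0.628, 0.778, -0.005]
wrist_force: [0.1, -0.1, -0.6]
opening: 0.299
grasp_force: 0.0
```

>>> send_rows(dr=[[0, 0, 0], [0, 0, 0], [0, 0, 0], [0, 0, 0], [0, 0, 0], [0, 0, 0], [0, 0, 0], [0, 0, 0]], xyz=[[0, 0, -2], [0, -0.5, -4], [2, -2, -5], [6, -4, -6], [10, -6, -6], [14, -8, -6], [18, -10, -6], [22, -10, -6]], jaw=[30, 30, 30, 30, 30, 30, 30, 30])

```text
time_s: 21.4
eef_pos: [0.3344, -0.0721, 0.2594]
eef_rot: [0.001, 0.629, 0.778, -0.005]
wrist_force: [0.7, 0.2, 0.4]
opening: 0.298
grasp_force: 0.0
```

```bash
python3 - <<'E'
from h import *
print(pose()[0]["eef_pos"])
a=ctrl.camera("top")[120:260,370:520,::-1];b=ctrl.camera("scene")[210:410,160:360,::-1]
r=lambda i:cv2.resize(i,(400,int(400*i.shape[0]/i.shape[1])),interpolation=cv2.INTER_CUBIC)
a,b=r(a),r(b); o=np.zeros((max(len(a),len(b)),800,3),np.uint8); o[:len(a),:400]=a;o[:len(b),400:]=b; cv2.imwrite("pics/fin.png",o)
T,S=ctrl.calibration("top"),ctrl.calibration("scene"); q=sq(.5413,-.252,.0675+.048,.2114,.14)
print("expected if centred: top",((proj(T,q)-[370,120])*2.667).round().tolist(),"scene",((proj(S,q)-[160,210])*2+[400,0]).round().tolist())
E
```

```text
[ 0.33439756 -0.07207734  0.25941622]
expected if centred: top [[127.0, 113.0], [299.0, 76.0], [340.0, 246.0], [166.0, 283.0]] scene [[682.0, 206.0], [583.0, 360.0], [402.0, 279.0], [521.0, 147.0]]
```

View pics/fin.png

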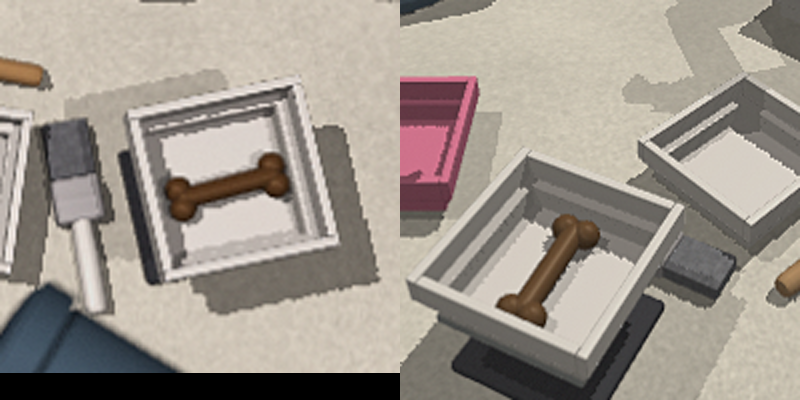

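Final view: rim corners are at top panel (126,113), (302,80), (339,240) and (165,282), which matches a centred tray to about 1–2 mm. The bone is in the tray, and the under tray and brush are where they were. I hand the job in.

```bash
python3 -c "
from bench import ctrl
print(ctrl.hand_in())"
```

```text
the job is handed in; nothing more can be done
None
```

The tray with the long bone now rests on the stand's deck, centred to about 2 mm by the final camera check; I felt it rest before letting go and handed the job in at about 21.5 s of the 58 s allowed.

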